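Level the griddle with the flat key

TASK

The griddle on the hob slopes towards you. Slide the narrow flat key straight up out of the slotted block (leave the wide scraper in its slot), fit its blade into the slotted head of the griddle's front foot and press it down against the spring, then turn clockwise (seen from above) until the bubble of the spirit level lies between the two black rings. Finish still gripping the key and pressing it down in the slot with the bubble centred, and do not disturb the other things on the hob.

Things in the scene. Friction and masses are not known exactly. Their poses are not given: they have to be found in the camera images.
- block: Pale wooden block fixed on the hob, 120 x 124 x 60 mm (x, y, z of its own frame), origin at the centre of its underside. Two slots along its y axis, 7 mm wide, 108 mm long, open at the top, their floor 12 mm above the origin, at x = -28 and +28 mm. One holds the key, the other the scraper; which is which varies.
- key_grip (a point): Centre of the dark wooden grip of the key, the narrower of the two flat tools standing in the block. The grip runs along the key's upper edge: 12 mm thick, 44 mm wide, 28 mm tall; in the block all of it is above the block's top. The key is thin along its x axis, wide along y; z points up from the blade to the grip.
- key_tip (a point): Middle of the lower edge of the key's blade, 99 mm below the centre of its grip, same axes.
- scraper: The other flat tool in the block, just like the key but 100 mm wide. Origin at the middle of its lower edge, same axes as the key. It stays where it is.
- foot_screw: Round steel screw head, 52 mm across, on the tongue at the griddle's near edge. A slot 9 mm wide, 12 mm deep, with a chamfered mouth 13 mm wide, runs right across it along this frame's y axis; z is up. Origin on the screw's axis at the slot's floor, about 58 mm above the hob. Clockwise turning (from above) raises the near edge. Its angle when level varies.
- foot_push (a joint): How far the sprung head is pressed in: 0 at rest, 8 mm at the stop. Spring: 2.4 N to start, then 1.2 N for each mm. It springs back when let go.
- bubble (a joint): Position of the white bubble (about 20 mm long) along the glass tube of the spirit level that lies fore and aft on the right of the griddle: 0 when midway between the two black rings (29 mm clear between them), positive towards the far end. At the start it lies 10 to 28 mm towards the far end; each radian of clockwise turning of the screw brings it 20 mm nearer to the robot.
- key: The key (loose, about 0.1 kg, 113 mm tall). Below the grip is a steel blade 5 mm thick, 44 mm wide; its lowest 5 mm are 3 mm thick. Origin at the middle of the lower edge, the same point and axes as point key_tip.
- ramekin: White ramekin, 80 mm across, 42 mm tall, origin at the centre of its underside; a bystander.
- salt_shaker: Salt shaker, 44 mm across, 90 mm tall, origin at the centre of its underside; a bystander.
- garlic: Garlic bulb, 56 mm across, origin at its underside; a bystander.
- slot_mouth (a point): Centre of the slot's mouth, 12 mm above its floor, same axes. The key's blade fits either way round, goes down to the slot's floor and has about 0.1 rad of play. The screw takes about 0.1 N m to turn and stays where it is left.
Mind the look-alikes: they are no part of the job. There is more than one size of the key; the one meant has the size given above.

How it is judged:
On the way, in this order (a step that is already met when the one before it is completed fails the run):
1. the key is held clear above the block (height (world z) of key_tip above 0.065 m and contact force between the fingers and key above 1 N and contact force between key and block below 0.1 N), for 0.1 s.
2. the key's blade stands in the slot of the foot and presses the head in, before the bubble is centred (horizontal distance between key_tip and foot_screw below 0.012 m and z of key_tip in the frame of foot_screw below 0.005 m and value of joint foot_push above 0.001 m and contact force between key and foot_screw above 2 N and value of joint bubble above 0.004 m), for 0.1 s.
At the end, for the whole second after the job is handed in: Bubble within 4 mm of the middle; key still gripped, upright within 0.2 rad, its blade down in the foot's slot (within 12 mm of the axis, 5 mm of the floor), pressing with over 3 N so that the head is in by over 2 mm; scraper moved by less than 20 mm (value of joint bubble between -0.004 and 0.004 m and value of joint foot_push above 0.002 m and contact force between key and foot_screw above 3 N and contact force between the fingers and key above 2 N and horizontal distance between key_tip and foot_screw below 0.012 m and z of key_tip in the frame of foot_screw below 0.005 m and angle between key_tip's own z axis and vertical below 0.2 rad and distance of scraper from where it was at the start of the episode below 0.02 m); the arm keeps its last pose, push and grip.
It fails at once if the scraper is pulled out or shifted by more than 20 mm (distance of scraper from where it was at the start of the episode above 0.02 m).
It fails at once if a bystander is knocked away by more than 30 mm (distance of any of ramekin, salt_shaker, garlic from where it was at the start of the episode above 0.03 m).
It also fails if it takes over 45 s, if anything falls off the work surface, if the arm or the gripper's body presses on something with over 40 N, if the wrist force passes 120 N, or if a joint passes its speed limit or range.

ROBOT

A 7-joint arm with a two-finger parallel gripper is mounted at the origin on a cart in front of the work surface, level with it; the furniture and walls round the work are solid. World frame = base frame: x ahead of the robot, y to its left, z up, the work surface at z = 0. Lengths are in m, angles in rad, forces in N, time in s.
With the tool pointing down it reaches from about 0.35 to 0.9 m from the base axis. Payload 8.1 kg.
Tool frame: the origin (TCP) lies at the centre of the arm's flange, where the gripper is bolted on; the fingertips stand 178 mm ahead of it and the grasp point (between the pads) lies 159 mm ahead of it; z points along the fingers, y is the direction in which the jaws open and shut (so a half turn about z gives the same grasp; the last joint's range is limited). The gripper opens to 92 mm and grips with 3 to 60 N. Pads are 19 mm wide; open, the fingers measure 130 mm over their backs; the gripper's body (75 mm by 190 mm) begins 47 mm behind the grasp point.
Start: joints at [-1.447, 0.434, 0.025, 1.573, -0.012, 1.134, -0.075], TCP at [0.141, 0.609, 0.405] pointing down, gripper open.
Joint ranges: [-2.62, 2.62], [-0.44, 2.09], [-1.27, 1.32], [0.08, 2.57], [-1.32, 4.46], [0.12, 2], [-2.74, 2.74]. Speed limits (rad/s): [2.22, 2.22, 3.01, 3.01, 3.14, 3.14, 3.14].

INTERFACE

Orientations are given as a rotation vector (axis times angle).
In Python, from cell import arm gives the robot as it stands. The module is installed in compiled form; this text tells all that it offers.
- The arm moves only by the tool move_arm, never from a script. Its argument "steps" is a list of rows, each a list of 4 numbers: the shift along the tool's x, y, z in mm, then the turn about the tool's z in rad. In form: [[x, y, z, twist], ...]. A call has 1 to 20 rows; each row is the pose to reach, as a shift and turn from the pose commanded when the call began, along the tool's axes at that moment; what a row does not reach only later rows make up. A row lasts 1/8 s, in which the tool goes at most 62.5 mm and 10.7 degrees, less where a joint would pass 70% of its speed; a pose out of reach is approached as far as the arm can. A call with a gripper value outside its range is refused whole. "grip" is the finger opening in mm, from 0 to 91.8, set as the call begins (left out, the last holds). The fingers move at their own pace and stop on an object; "grip_force" is the grip in N (left out, the last holds). Time passes only in rows, so rows that repeat a pose let the fingers close. It gives the time, the measured TCP pose, the force and the opening at its end, in the units of the state.
- arm.observe(): the state, without advancing time (a new reading comes with each control period).
- arm.get_image(name): name is "scene" or "side" or "wrist"; returns the picture (480x640x3 uint8, red, green, blue); there is no depth.
- arm.camera_info(name): a dict with "mtx" (3x3 intrinsics, pixels), "dist_coeffs" ([k1, k2, p1, p2, k3] as OpenCV has them; the pictures are not rectified), "pose" (4x4, takes a point from camera to world coordinates); the wrist camera has in their place "T_tool_cam" (4x4, takes a point from camera to tool coordinates, whose origin is the TCP and whose axes are the flange's). Camera axes: x right, y down, z forward; pixel columns grow to the right and rows downward; lengths in m; the calibration is good to about 2 mm. A picture is of the moment at which its call begins: read the wrist's pose just before it. camera_info takes no time and is no camera call.
- arm.sign_off(): hands the job in, once; it reports no verdict.
The state is a dict: "clock": time; "joints": joint angles; "dq": joint speeds; "joint_efforts": joint torques, N m; "position": TCP position; "ee_rot": TCP orientation; "force": force on the tool from outside, world axes, zero at the start; "ft_torque": the same for the moment, N m; "width": opening from 0.0 (shut) to 1.0 (fully open).
Only numpy, scipy, OpenCV 4.12 (cv2) and the standard library are available. Lean on these libraries where they do the work, as an engineer would, in place of code of your own. Each camera call takes 0.05 s, during which the arm holds its last target.

## Working session

There is one attempt and no reset: what is moved stays moved. The work goes in short steps, Python scripts to look and compute and a tool call to move; the robot and the scene stay as the last step left them, time stands still between calls to the robot, and variables do not carry over. Pictures are saved under pics/ and viewed, and the job is handed in when it is done.

Besides the shell and the picture viewer there is one more tool, called after "Call:" as a command line: name --pt "numbers of a row" for each row, then --argument value for the rest. move_arm: Moves the arm, as the interface text tells. Its arguments: {"type":"object","properties":{"steps":{"type":"array"},"grip":{"type":"number"},"grip_force":{"type":"number"}},"required":["steps"]}

```bash
mkdir -p pics
python3 - <<'E'
from cell import arm
import cv2,numpy as np
s=arm.observe();print(s)
for n in ["scene","side","wrist"]:
    cv2.imwrite(f"pics/{n}0.png",arm.get_image(n)[:,:,::-1])
    print(n,arm.camera_info(n))
E
```

```text
{'clock': 0.0, 'joints': array([-1.44664709,  0.43520859,  0.02498168,  1.57408901, -0.01156883,
        1.13399272, -0.07513252]), 'dq': array([ 2.45344826e-04,  1.93254616e-05, -2.41535482e-03,  2.07844391e-04,
       -9.71108007e-04,  1.44720436e-03,  1.95229110e-03]), 'joint_efforts': array([-4.54718411e-04, -6.67854881e+01,  9.84954759e-01, -3.14470696e+01,
       -6.04967074e-02,  4.26859839e-02,  1.69590294e-04]), 'position': array([0.14049591, 0.60876807, 0.40395694]), 'ee_rot': array([-3.55565142e-01, -3.12140235e+00,  2.44006461e-03]), 'force': array([-0.13143224,  0.33229628, -0.27196798]), 'ft_torque': array([ 0.00337622, -0.02576604, -0.01403074]), 'width': 0.9996359047938733}
scene {'mtx': array([[499.45568863,   0.        , 320.51353632],
       [  0.        , 499.45568863, 238.11953185],
       [  0.        ,   0.        ,   1.        ]]), 'dist_coeffs': array([-0.03247347,  0.        ,  0.        ,  0.        ,  0.        ]), 'pose': array([[ 0.74617364, -0.28540197,  0.60147371, -0.18009784],
       [-0.66572847, -0.31237178,  0.67766472, -0.77091943],
       [-0.00
[... 535 characters left out ...]
59920853,  0.61596049],
       [ 0.        ,  0.        ,  0.        ,  1.        ]])}
wrist {'mtx': array([[332.44307814,   0.        , 320.68680856],
       [  0.        , 332.44307814, 239.27678169],
       [  0.        ,   0.        ,   1.        ]]), 'dist_coeffs': array([-0.05007104,  0.        ,  0.        ,  0.        ,  0.        ]), 'T_tool_cam': array([[ 1.55342119e-04, -9.64252959e-01, -2.64983409e-01,
         7.10750985e-02],
       [ 9.99999942e-01,  6.92063095e-05,  3.34397243e-04,
         2.87565638e-04],
       [-3.04105007e-04, -2.64983446e-01,  9.64252913e-01,
         2.02167078e-02],
       [ 0.00000000e+00,  0.00000000e+00,  0.00000000e+00,
         1.00000000e+00]])}
```

View pics/scene0.png

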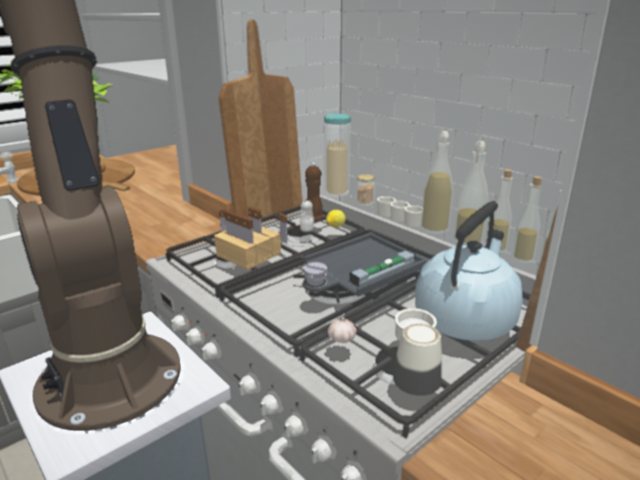

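View pics/side0.png

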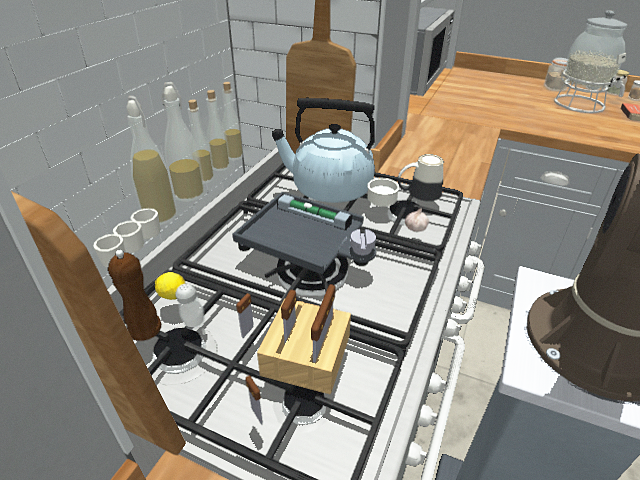

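View pics/wrist0.png

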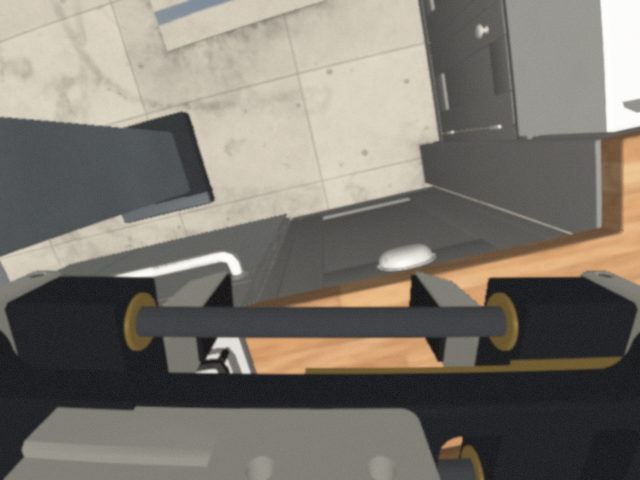

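Run:
```python
import cv2
a=cv2.imread("pics/side0.png");b=cv2.imread("pics/scene0.png")
cv2.imwrite("pics/c1.png",cv2.resize(a[270:420,220:380],(800,750)[:2],interpolation=cv2.INTER_CUBIC)[:600] if 0 else cv2.resize(a[275:395,220:380],(800,600),interpolation=cv2.INTER_CUBIC))
cv2.imwrite("pics/c2.png",cv2.resize(a[185:275,270:390],(800,600),interpolation=cv2.INTER_CUBIC))
cv2.imwrite("pics/c3.png",cv2.resize(b[195:285,200:320],(800,600),interpolation=cv2.INTER_CUBIC))
cv2.imwrite("pics/c4.png",cv2.resize(b[225:315,300:420],(800,600),interpolation=cv2.INTER_CUBIC))
```

```text
(no output)
```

View pics/c1.png

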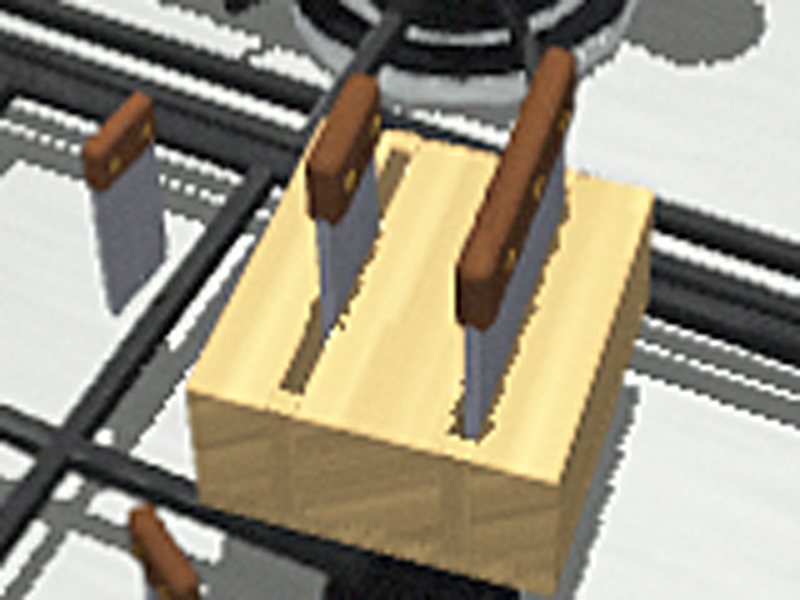

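View pics/c2.png

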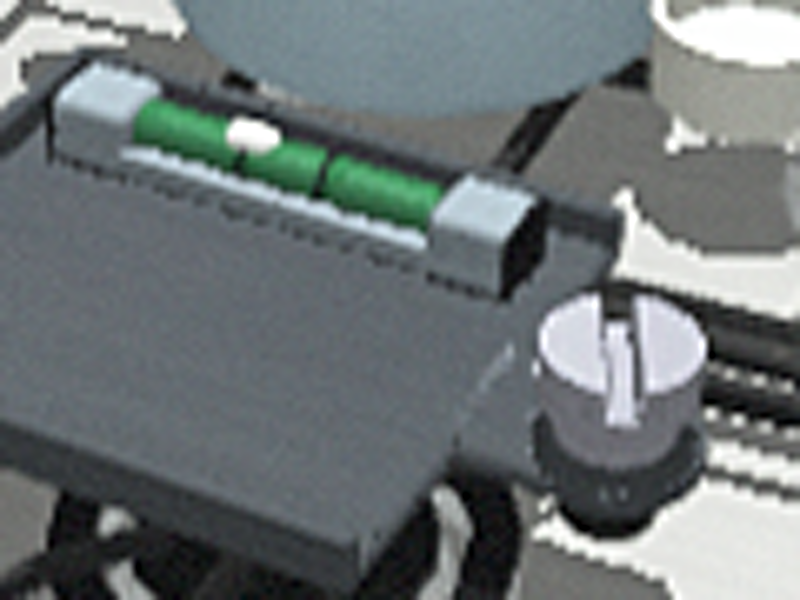

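View pics/c3.png

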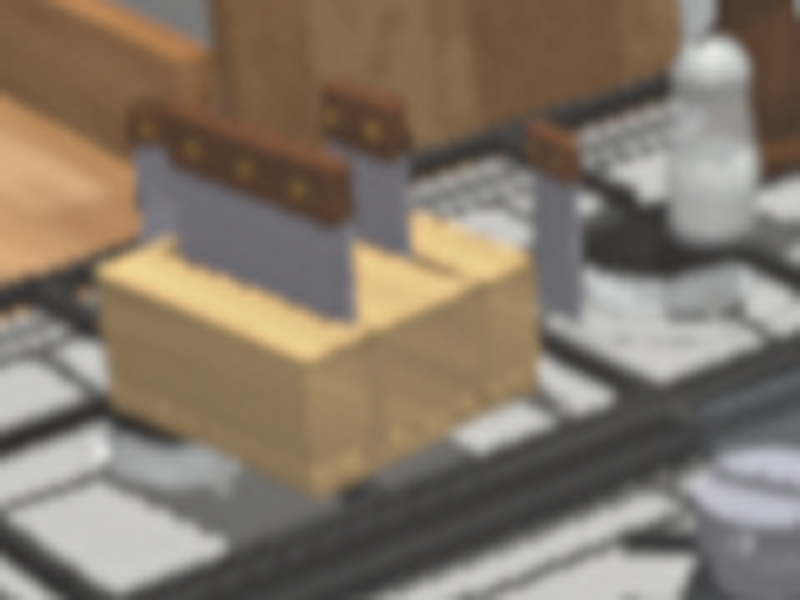

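View pics/c4.png

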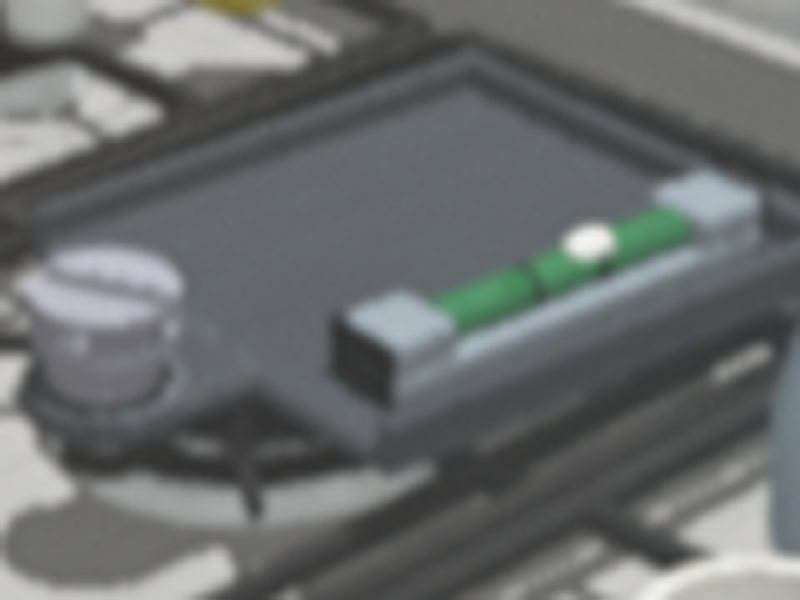

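```bash
cat > h.py <<'E'
import numpy as np,cv2
from scipy.spatial.transform import Rotation as R
from cell import arm
_c={}
def cam(n):
    if n not in _c:
        c=arm.camera_info(n)
        if n=='wrist':
            s=arm.observe();T=np.eye(4);T[:3,:3]=R.from_rotvec(s['ee_rot']).as_matrix();T[:3,3]=s['position']
            c['pose']=T@c['T_tool_cam']
        _c[n]=c
    return _c[n]
def ray(n,p):
    c=cam(n);u=cv2.undistortPoints(np.array([[p]],float),c['mtx'],c['dist_coeffs'])[0,0]
    P=c['pose'];d=P[:3,:3]@[u[0],u[1],1];return P[:3,3],d/np.linalg.norm(d)
def atz(n,p,z):
    o,d=ray(n,p);return o+d*(z-o[2])/d[2]
def tri(ps):
    A=np.zeros((3,3));b=np.zeros(3);
    for n,p in ps:
        o,d=ray(n,p);M=np.eye(3)-np.outer(d,d);A+=M;b+=M@o
    x=np.linalg.solve(A,b);return x,[round(1000*np.linalg.norm((np.eye(3)-np.outer(d,d))@(x-o)),1) for o,d in (ray(*q) for q in ps)]
def proj(n,X):
    c=cam(n);P=np.linalg.inv(c['pose']);return cv2.projectPoints(np.array(X,float).reshape(-1,1,3),cv2.Rodrigues(P[:3,:3])[0],P[:3,3],c['mtx'],c['dist_coeffs'])[0][:,0]
E
python3 - <<'E'
from h import *
np.set_printoptions(precision=4,suppress=True)
S=lambda x,y:(220+x/5,275+y/5)
C=lambda x,y:(200+x/6.667,195+y/6.667)
for z in(.06,):
  for p in [(190,395),(322,120),(655,195),(560,485)]: print('side',atz('side',S(*p),z))
  for p in [(98,268),(310,360),(535,255),(415,215)]: print('scene',atz('scene',C(*p),z))
for p in [(197,500),(553,592)]: print('side0',atz('side',S(*p),0))
for p in [(112,408),(320,495),(537,390)]: print('scene0',atz('scene',C(*p),0))
# key grip: top ends
print('screw top', tri([('side',(270+622/6.667,185+345/6.667)),('scene',(300+103/6.667,225+285/6.667))]))
E
```

```text
side [0.509  0.3108 0.06  ]
side [0.5276 0.1887 0.06  ]
side [0.4092 0.1735 0.06  ]
side [0.3929 0.2938 0.06  ]
scene [0.3911 0.2829 0.06  ]
scene [0.4063 0.1604 0.06  ]
scene [0.5232 0.1784 0.06  ]
scene [0.5114 0.2415 0.06  ]
side0 [0.5137 0.3075 0.    ]
side0 [0.395  0.2907 0.    ]
scene0 [0.3902 0.2819 0.    ]
scene0 [0.4104 0.1671 0.    ]
scene0 [0.5236 0.1815 0.    ]
screw top (array([ 0.4611, -0.0314,  0.0656]), [np.float64(0.5), np.float64(0.5)])
```

Run:
```python
from h import *
np.set_printoptions(precision=4,suppress=True)
S=lambda x,y:('side',(220+x/5,275+y/5))
C=lambda x,y:('scene',(200+x/6.667,195+y/6.667))
for a,b in [((190,395),None),((655,195),(310,360)),((560,485),(98,268)),((322,120),(535,255)),((553,592),(112,408))]:
  if b: print(tri([S(*a),C(*b)]))
# key grip top ends (centre)
print(tri([S(325,160),C(328,88)]),tri([S(363,80),C(405,118)]))
# scraper
print(tri([S(472,270),C(140,105)]),tri([S(558,52),C(345,170)]))
# wrist directions
s=arm.observe();print(R.from_rotvec(s['ee_rot']).as_matrix())
```

```text
(array([0.4111, 0.1687, 0.0551]), [np.float64(0.5), np.float64(0.5)])
(array([0.3946, 0.2906, 0.0559]), [np.float64(0.6), np.float64(0.6)])
(array([0.5291, 0.1857, 0.0561]), [np.float64(0.5), np.float64(0.5)])
(array([ 0.395 ,  0.2889, -0.0037]), [np.float64(1.0), np.float64(1.0)])
(array([0.4866, 0.2563, 0.1185]), [np.float64(2.4), np.float64(2.4)]) (array([0.4943, 0.2167, 0.1152]), [np.float64(1.8), np.float64(1.8)])
(array([0.4221, 0.2832, 0.1231]), [np.float64(6.0), np.float64(6.0)]) (array([0.442 , 0.1817, 0.1189]), [np.float64(1.1), np.float64(1.1)])
[[-0.9744  0.2249 -0.0002]
 [ 0.2249  0.9744 -0.0012]
 [-0.0001 -0.0012 -1.    ]]
```

Run:
```python
from h import *
np.set_printoptions(precision=4,suppress=True)
print('board',atz('side',(183,443),0),atz('side',(125,478),0),atz('scene',(200,215),0.0))
print(tri([('side',(20,200)),('scene',(298,90))]))
for p in [(617,297),(622,422)]: print(atz('side',(270+p[0]/6.667,185+p[1]/6.667),.0656))
for p in [(45,268),(172,300)]: print(atz('scene',(300+p[0]/6.667,225+p[1]/6.667),.0656))
# salt, garlic, ramekin, decoys
for n,p in [('salt',(190,325)),('garlic',(417,230)),('ram',(382,218)),('dec1',(243,338)),('dec2',(258,445))]: print(n,atz('side',p,-.004))
s=arm.observe();M=R.from_rotvec(s['ee_rot']).as_matrix()
psi=0.14
for tx,ty in [((-np.sin(psi),np.cos(psi)),(np.cos(psi),np.sin(psi)))]:
    T=np.array([[*tx,0],[*ty,0],[0,0,-1]]).T
    # relative
    print(R.from_matrix(M.T@T).as_rotvec())
print(M.T@(np.array([.49,.237,.40])-s['position']))
print(M.T@(np.array([.40,.42,.42])-s['position']))
```

```text
board [0.5544 0.4541 0.    ] [0.5946 0.5285 0.    ] [0.5003 0.5656 0.    ]
(array([0.7689, 0.408 , 0.3503]), [np.float64(21.8), np.float64(21.8)])
[ 0.4715 -0.0549  0.0656]
[0.4487 0.004  0.0656]
[ 0.4539 -0.0095  0.0656]
[ 0.4705 -0.0549  0.0656]
salt [ 0.6854  0.2648 -0.004 ]
garlic [ 0.3823 -0.1992 -0.004 ]
ram [ 0.4729 -0.2121 -0.004 ]
dec1 [ 0.5812  0.2499 -0.004 ]
dec2 [ 0.4571  0.4095 -0.004 ]
[-0.001   0.0008  1.2039]
[-0.4242 -0.2837  0.0045]
[-0.2953 -0.1256 -0.0157]
```

Call:
move_arm --pt "-100 -70 0 0.2" --pt "-140 -95 0 0.35" --pt "-180 -120 0 0.5" --pt "-220 -145 0 0.65" --pt "-260 -170 0 0.8" --pt "-300 -200 0 0.95" --pt "-340 -230 0 1.1" --pt "-380 -255 0 1.2" --pt "-424 -284 0 1.2" --pt "-424 -284 0 1.2" --pt "-424 -284 0 1.2" --pt "-424 -284 0 1.2" --pt "-424 -284 0 1.2" --grip 40

```text
clock: 1.78
position: [0.4892, 0.2379, 0.4047]
ee_rot: [-2.053, -2.377, -0.0]
force: [0.3, 0.1, 1.2]
width: 0.432
```

Run:
```python
from h import *
s=arm.observe();print(s['clock'],s['position'],s['ee_rot'],s['joints'])
im=arm.get_image('wrist')[:,:,::-1];cv2.imwrite('pics/w1.png',im)
```

```text
1.775 [0.48915056 0.23791404 0.40470797] [-2.05325592e+00 -2.37722121e+00 -4.66066671e-05] [-0.89009856  0.31242548  0.44357578  1.79914029 -0.15193184  1.06365049
 -0.24522587]
```

View pics/w1.png

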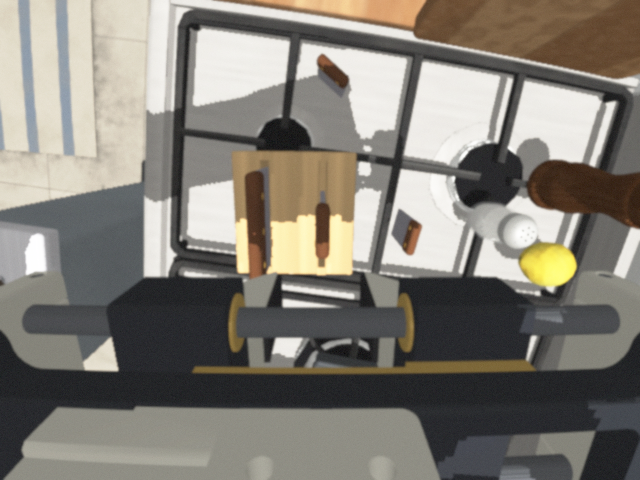

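Run:
```python
import cv2
a=cv2.imread("pics/w1.png")
cv2.imwrite("pics/w1c.png",cv2.resize(a[145:280,225:405],(800,600),interpolation=cv2.INTER_CUBIC))
```

```text
(no output)
```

View pics/w1c.png

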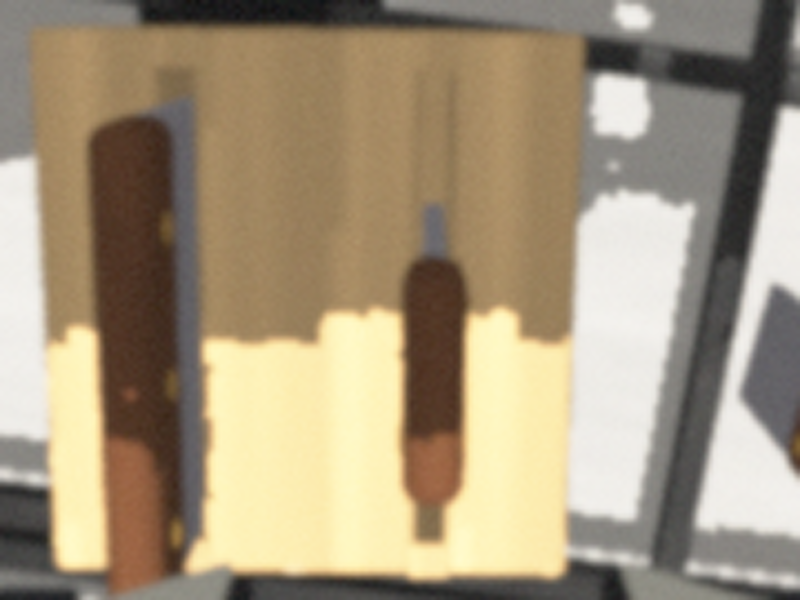

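Run:
```python
from h import *
np.set_printoptions(precision=4,suppress=True)
W=lambda x,y:(225+x/4.444,145+y/4.444)
c=[atz('wrist',W(*p),.056) for p in[(32,28),(585,35),(567,578),(55,572)]]
for q in c: print(q)
c=np.array(c);print('centre',c.mean(0),np.arctan2(*(c[1]-c[0])[1::-1]),np.arctan2(*(c[2]-c[3])[1::-1]))
e=c[0]+c[1]-c[2]-c[3];print('yaw from y',np.arctan2(-e[0],e[1]))
a=atz('wrist',W(435,262),.120);b=atz('wrist',W(433,503),.120);print('grip',a,b,(a+b)/2,np.linalg.norm(a-b))
a=atz('wrist',W(437,68),.056);b=atz('wrist',W(430,543),.056);print('slot',a,b,(a+b)/2,np.linalg.norm(a-b))
```

```text
[0.3953 0.2938 0.056 ]
[0.5139 0.3095 0.056 ]
[0.5313 0.1854 0.056 ]
[0.4105 0.1691 0.056 ]
centre [0.4627 0.2394 0.056 ] 0.13143844223683343 0.13410222365598568
yaw from y 0.13031277030901678
grip [0.4871 0.266  0.12  ] [0.4935 0.2206 0.12  ] [0.4903 0.2433 0.12  ] 0.045815840539492926
slot [0.4833 0.2979 0.056 ] [0.4978 0.1895 0.056 ] [0.4905 0.2437 0.056 ] 0.10936501539836724
```

Run:
```python
from h import *
np.set_printoptions(precision=4,suppress=True)
s=arm.observe();M=R.from_rotvec(s['ee_rot']).as_matrix();print(M)
psi=.132
T=np.array([[-np.sin(psi),np.cos(psi),0],[np.cos(psi),np.sin(psi),0],[0,0,-1]]).T
print(R.from_matrix(M.T@T).as_rotvec(), M.T@(np.array([.4903,.2435,.266])-s['position']))
```

```text
[[-0.1452  0.9894 -0.0002]
 [ 0.9894  0.1452  0.0002]
 [ 0.0003 -0.0001 -1.    ]]
[-0.0001 -0.0003  0.0137] [0.0055 0.0019 0.1387]
```

Call:
move_arm --pt "5.5 2 0 0.014" --pt "5.5 2 40 0.014" --pt "5.5 2 80 0.014" --pt "5.5 2 110 0.014" --pt "5.5 2 130 0.014" --pt "5.5 2 138 0.014" --pt "5.5 2 138 0.014" --pt "5.5 2 138 0.014"

```text
clock: 2.82
position: [0.4914, 0.2429, 0.2676]
ee_rot: [2.072, 2.361, 0.002]
force: [0.2, 0.3, 0.2]
width: 0.434
```

Run:
```python
from h import *
s=arm.observe();print(s['clock'],s['position'],s['ee_rot'],s['force'])
a=arm.get_image('side')[:,:,::-1];b=arm.get_image('scene')[:,:,::-1]
a=cv2.resize(a[225:375,220:420],(400,300),interpolation=2);b=cv2.resize(b[155:305,160:360],(400,300),interpolation=2)
w=arm.get_image('wrist')[:,:,::-1];w=cv2.resize(w[120:420,160:560],(400,300))
cv2.imwrite('pics/m1.png',np.vstack([np.hstack([a,b]),np.hstack([w,w*0])]))
```

```text
2.825 [0.49136027 0.24289725 0.26759005] [2.07236344e+00 2.36064297e+00 2.21718859e-03] [0.17037183 0.28798812 0.17977508]
```

View pics/m1.png

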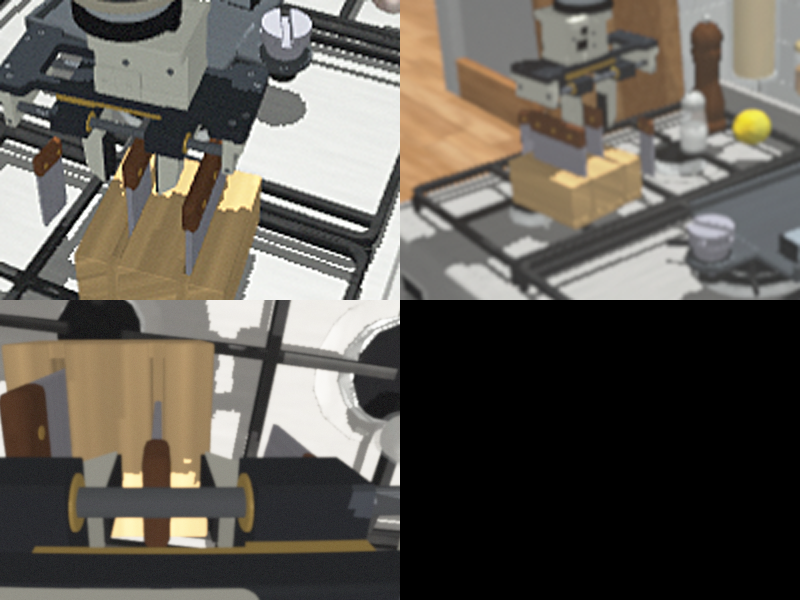

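Call:
move_arm --pt "0 -0.5 2 0" --pt "0 -0.5 2 0" --pt "0 -0.5 2 0" --pt "0 -0.5 2 0" --pt "0 -0.5 2 0" --pt "0 -0.5 2 0" --grip 0 --grip_force 40

```text
clock: 3.72
position: [0.4906, 0.2425, 0.2647]
ee_rot: [2.073, 2.361, 0.0]
force: [0.3, 0.3, -0.4]
width: 0.128
```

Call:
move_arm --pt "0 0 -10 0" --pt "0 0 -25 0" --pt "0 0 -45 0" --pt "0 0 -65 0" --pt "0 0 -85 0" --pt "0 0 -105 0" --pt "0 0 -120 0" --pt "0 0 -120 0" --pt "0 0 -120 0" --pt "0 0 -120 0"

```text
clock: 4.97
position: [0.4903, 0.2425, 0.384]
ee_rot: [-2.072, -2.361, 0.002]
force: [0.4, -0.1, -1.9]
width: 0.127
```

Run:
```python
from h import *
s=arm.observe();print(s['clock'],s['position'],s['ee_rot'],s['force'],s['width'])
a=arm.get_image('side')[:,:,::-1];b=arm.get_image('scene')[:,:,::-1]
cv2.imwrite('pics/side2.png',a);cv2.imwrite('pics/scene2.png',b)
a=cv2.resize(a[175:325,240:440],(400,300),interpolation=2);b=cv2.resize(b[155:305,160:360],(400,300),interpolation=2)
w=arm.get_image('wrist')[:,:,::-1];cv2.imwrite('pics/w2.png',w);w=cv2.resize(w,(400,300))
cv2.imwrite('pics/m2.png',np.vstack([np.hstack([a,b]),np.hstack([w,w*0])]))
```

```text
4.975 [0.4902706  0.24247581 0.3839525 ] [-2.07233008e+00 -2.36072806e+00  2.24465091e-03] [ 0.42938718 -0.11513798 -1.94057583] 0.1270805051318819
```

View pics/m2.png

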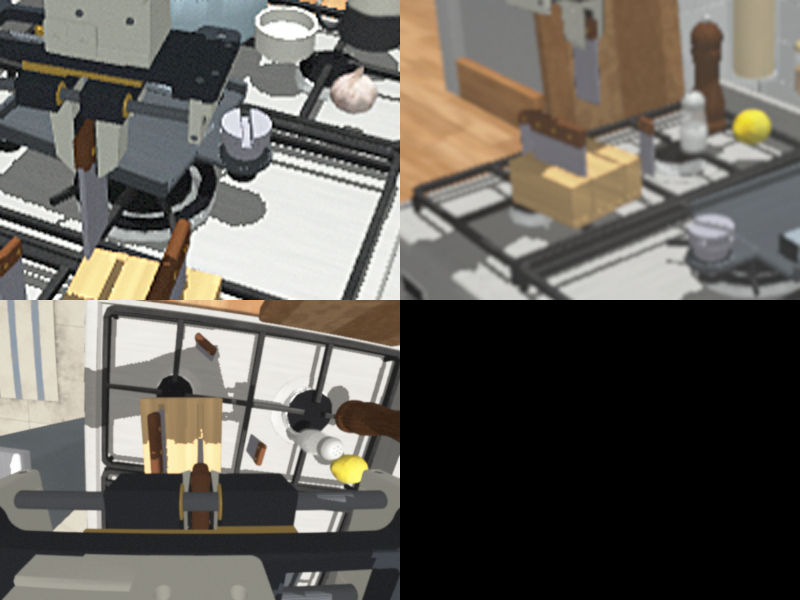

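Run:
```python
from h import *
np.set_printoptions(precision=4,suppress=True)
print('kettle body L/R',atz('side',(290,180),.05),atz('side',(375,180),.05), tri([('side',(335,128)),('scene',(474,245))]))
print('handle',tri([('side',(300,105)),('scene',(455,250))]),tri([('side',(335,102)),('scene',(478,218))]),tri([('side',(371,106)),('scene',(493,207))]))
s=arm.observe();M=R.from_rotvec(s['ee_rot']).as_matrix()
psi=.36;tx=np.array([-np.sin(psi),np.cos(psi),0]);sc=np.array([.4611,-.0314,0])
for d in(.06,.08): print(M.T@(sc-d*tx+[0,0,.384]-s['position']),sc-d*tx)
```

```text
kettle body L/R [ 0.717  -0.1993  0.05  ] [ 0.5217 -0.2902  0.05  ] (array([ 0.6414, -0.3064,  0.1613]), [np.float64(0.5), np.float64(0.5)])
handle (array([ 0.6874, -0.2602,  0.1744]), [np.float64(57.6), np.float64(57.6)]) (array([ 0.6424, -0.3081,  0.2237]), [np.float64(4.5), np.float64(4.5)]) (array([ 0.5795, -0.3539,  0.2437]), [np.float64(30.8), np.float64(30.8)])
[-0.3262 -0.0508  0.0004] [ 0.4822 -0.0876  0.    ]
[-0.3457 -0.0463  0.0004] [ 0.4893 -0.1063  0.    ]
```

Call:
move_arm --pt "-40 0 -5 0" --pt "-90 0 -5 0" --pt "-140 -15 0 -0.08" --pt "-190 -25 0 -0.15" --pt "-240 -35 0 -0.23" --pt "-290 -45 0 -0.23" --pt "-320 -49 0 -0.23" --pt "-335 -49 0 -0.23" --pt "-335 -49 0 -0.23" --pt "-335 -49 0 -0.23" --pt "-335 -49 0 -0.23"

```text
clock: 6.5
position: [0.4855, -0.0946, 0.3846]
ee_rot: [-1.785, -2.585, -0.0]
force: [0.3, 0.4, -1.3]
width: 0.129
```

Run:
```python
from h import *
s=arm.observe();print(s['clock'],s['position'],s['ee_rot'],s['force'],s['width'],s['joints'])
w=arm.get_image('wrist')[:,:,::-1];cv2.imwrite('pics/w3.png',w)
```

```text
6.5 [ 0.4855129  -0.0945738   0.38456816] [-1.78479392e+00 -2.58474961e+00 -2.77747837e-04] [ 0.2580879   0.408703   -1.33485363] 0.12945649762369435 [-0.35080996  0.25497716  0.54013299  1.94345069 -0.15681446  0.98430857
  0.62441619]
```

View pics/w3.png

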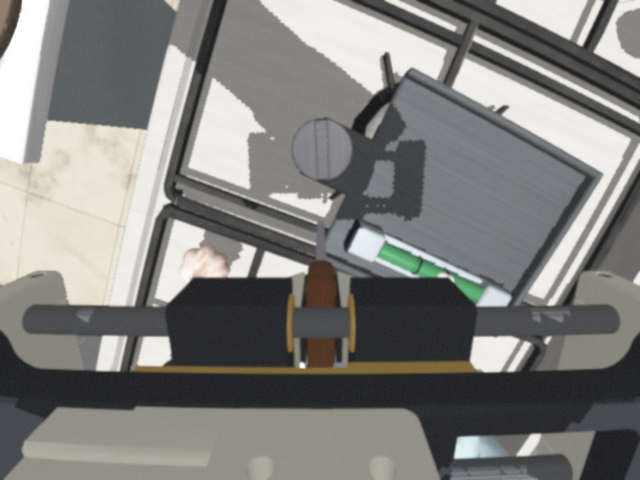

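Run:
```python
import cv2
a=cv2.imread("pics/w3.png")
cv2.imwrite("pics/w3a.png",cv2.resize(a[100:205,270:410],(800,600),interpolation=cv2.INTER_CUBIC))
cv2.imwrite("pics/w3b.png",cv2.resize(a[210:315,340:480],(800,600),interpolation=cv2.INTER_CUBIC))
cv2.imwrite("pics/w3c.png",cv2.resize(a[215:320,250:390],(800,600),interpolation=cv2.INTER_CUBIC))
```

```text
(no output)
```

View pics/w3a.png

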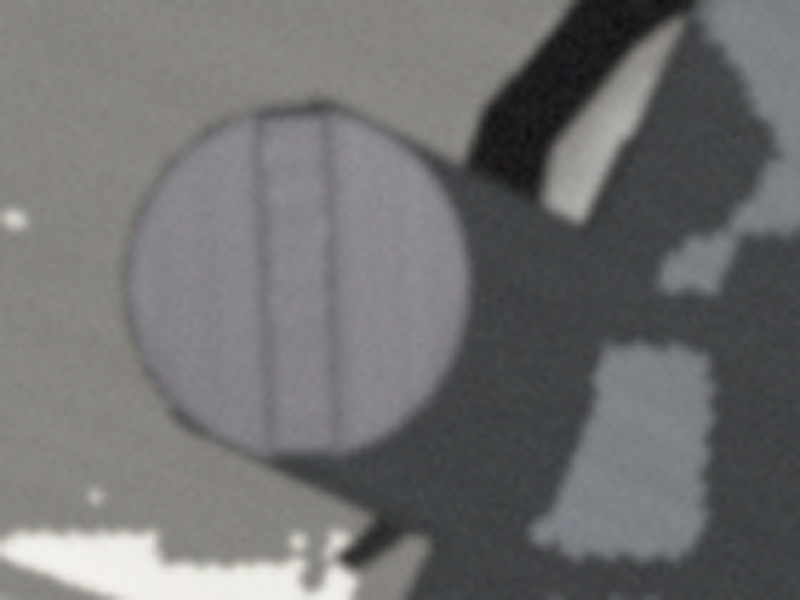

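View pics/w3b.png

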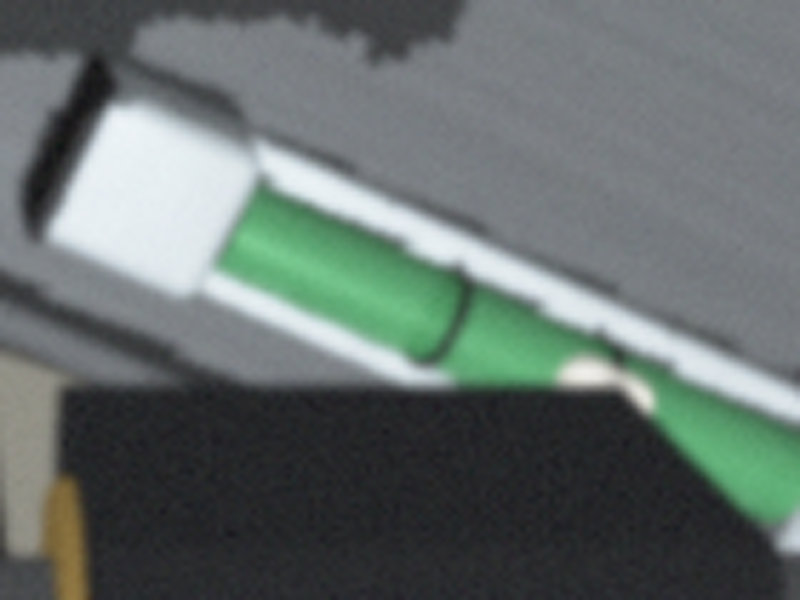

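View pics/w3c.png

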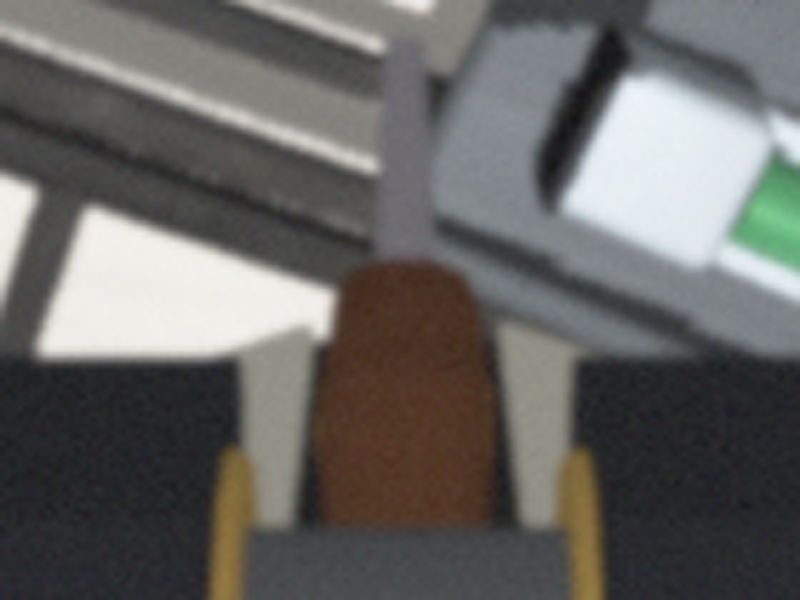

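Run:
```python
from h import *
np.set_printoptions(precision=4,suppress=True)
s=arm.observe();M=R.from_rotvec(s['ee_rot']).as_matrix();p0=s['position']
A=lambda x,y:(270+x/5.714,100+y/5.714)
for z in (.066,.068):
  f=lambda x,y:atz('wrist',A(x,y),z)
  a,b=f(290,108),f(304,455);c=f(298,280);d1=f(127,280);d2=f(470,280);e1,e2=f(298,100),f(298,458)
  print(z,c,'diam',np.linalg.norm(d1-d2),np.linalg.norm(e1-e2),(d1+d2)/2,(e1+e2)/2,'slot psi',np.arctan2(-(a-b)[0],(a-b)[1]))
  l,r=f(264,280),f(330,280);print('slotw',np.linalg.norm(l-r),'mid',(l+r)/2)
  print('tool frame', M.T@(c-p0), M.T@((l+r)/2-p0))
print('tool psi',np.arctan2(-M[0,0],M[1,0]))
# key tip expected px: corners
for q in [(.022,-.0015,.258),(.022,.0015,.258),(.022,-.006,.145),(.022,.006,.145)]:
  u=proj('wrist',(M@np.array(q)+p0)[None])[0];print(q,(u-[250,215])*5.714)
# key from image: tip rays intersect tool plane x=.022
for px in [(388,40),(422,40),(405,40),(405,262)]:
  o,d=ray('wrist',(250+px[0]/5.714,215+px[1]/5.714));o=M.T@(o-p0);d=M.T@d
  print(px,[np.round(o+d*(zz-o[2])/d[2],4) for zz in (.258,.145)])
```

```text
0.066 [ 0.4619 -0.0279  0.066 ] diam 0.052205909775851024 0.05298116500424089 [ 0.4619 -0.0278  0.066 ] [ 0.462  -0.0282  0.066 ] slot psi 0.4044030430880289
slotw 0.010041690258450836 mid [ 0.4617 -0.0279  0.066 ]
tool frame [0.0708 0.0016 0.3187] [0.0708 0.0015 0.3187]
0.068 [ 0.4619 -0.0279  0.068 ] diam 0.05185604857954139 0.05262610838613302 [ 0.4619 -0.0278  0.068 ] [ 0.462  -0.0282  0.068 ] slot psi 0.40440304308802816
slotw 0.009974395237985162 mid [ 0.4617 -0.0279  0.068 ]
tool frame [0.0708 0.0016 0.3167] [0.0708 0.0015 0.3167]
tool psi 0.3618534007464189
(0.022, -0.0015, 0.258) [389.6218  18.5602]
(0.022, 0.0015, 0.258) [413.1301  18.5617]
(0.022, -0.006, 0.145) [314.5514 346.0401]
(0.022, 0.006, 0.145) [485.3169 346.0445]
(388, 40) [array([ 0.0192, -0.0017,  0.258 ]), array([ 0.044 , -0.0008,  0.145 ])]
(422, 40) [array([0.0192, 0.0026, 0.258 ]), array([0.044 , 0.0015, 0.145 ])]
(405, 40) [array([0.0192, 0.0005, 0.258 ]), array([0.044 , 0.0003, 0.145 ])]
(405, 262) [array([-0.0108,  0.0005,  0.258 ]), array([0.0282, 0.0004, 0.145 ])]
```

Call:
move_arm --pt "40 0.5 0 -0.042" --pt "72 1 0 -0.042" --pt "72 1 20 -0.042" --pt "72 1 40 -0.042" --pt "72 1 50 -0.042" --pt "72 1 50 -0.042" --pt "72 1 50 -0.042"

```text
clock: 7.42
position: [0.4612, -0.0283, 0.3353]
ee_rot: [1.733, 2.619, 0.001]
force: [0.0, -0.3, -2.1]
width: 0.128
```

Run:
```python
from h import *
s=arm.observe();print(s['clock'],s['position'],s['ee_rot'],s['force'],s['width'],s['joints'])
a=arm.get_image('side')[:,:,::-1];b=arm.get_image('scene')[:,:,::-1];w=arm.get_image('wrist')[:,:,::-1]
cv2.imwrite('pics/side4.png',a);cv2.imwrite('pics/scene4.png',b);cv2.imwrite('pics/w4.png',w)
a=cv2.resize(a[170:270,310:410],(400,400),interpolation=2);b=cv2.resize(b[205:305,265:365],(400,400),interpolation=2)
cv2.imwrite('pics/m4.png',np.hstack([a,b]))
```

```text
7.425 [ 0.4612238  -0.02828141  0.33526716] [1.73316476e+00 2.61947754e+00 7.94011826e-04] [ 0.02119775 -0.26860956 -2.06166477] 0.12832011067777324 [-0.45189592  0.26117766  0.48765904  2.0752762  -0.16327416  0.84027097
  0.53276622]
```

View pics/m4.png

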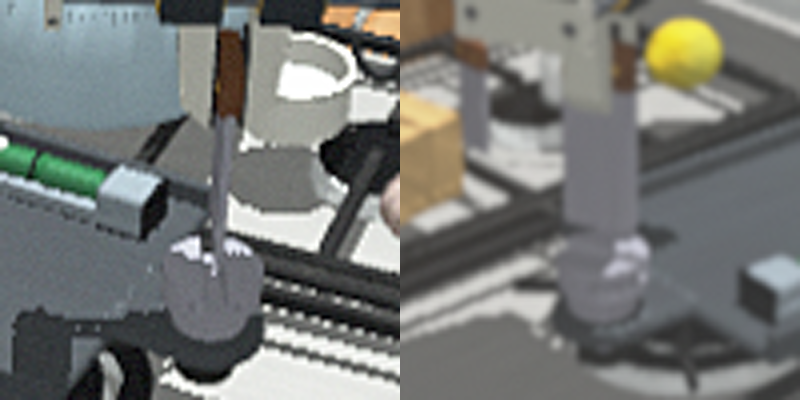

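View pics/w4.png

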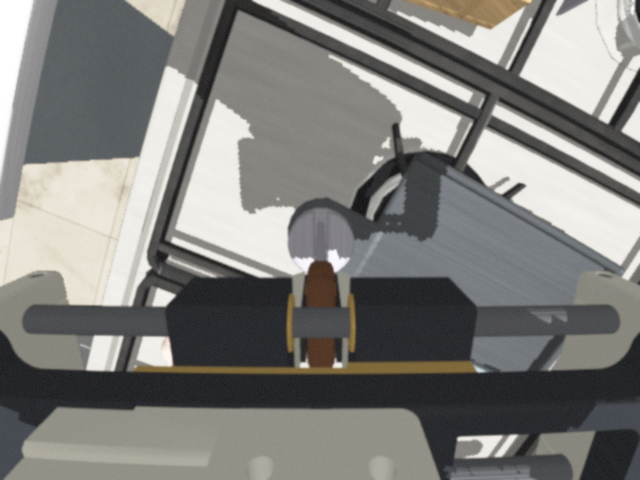

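Call:
move_arm --pt "0 0 8 0" --pt "0 0 14 0" --pt "0 0 18 0" --pt "0 0 20 0" --pt "0 0 20 0"

```text
clock: 8.2
position: [0.4609, -0.0282, 0.3146]
ee_rot: [-1.733, -2.62, 0.0]
force: [0.0, 0.7, -1.3]
width: 0.129
```

Call:
move_arm --pt "0 0 2 0" --pt "0 0 4 0" --pt "0 0 6 0" --pt "0 0 7 0" --pt "0 0 7 0"

```text
clock: 8.82
position: [0.461, -0.0282, 0.3078]
ee_rot: [1.733, 2.62, 0.0]
force: [-0.3, -0.3, 0.7]
width: 0.133
```

Run:
```python
from h import *
s=arm.observe();print(s['clock'],s['position'],s['force'],s['ft_torque'])
a=arm.get_image('side')[:,:,::-1];b=arm.get_image('scene')[:,:,::-1]
cv2.imwrite('pics/side5.png',a);cv2.imwrite('pics/scene5.png',b)
a=cv2.resize(a[170:270,300:400],(400,400),interpolation=2);b=cv2.resize(b[205:305,265:365],(400,400),interpolation=2)
cv2.imwrite('pics/m5.png',np.hstack([a,b]))
```

```text
8.825 [ 0.46095968 -0.02823703  0.30777558] [-0.2891031 -0.3164477  0.7197874] [-0.04697163  0.05668812 -0.0014268 ]
```

View pics/m5.png

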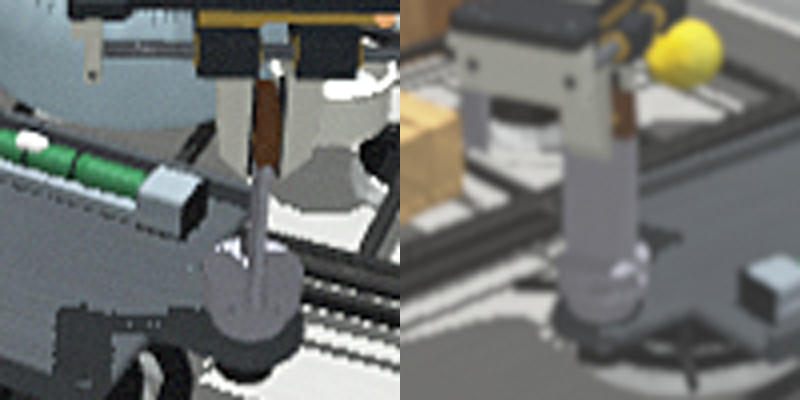

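Call:
move_arm --pt "0 0 1.5 0" --pt "0 0 3 0" --pt "0 0 4.5 0" --pt "0 0 4.5 0" --pt "0 0 4.5 0"

```text
clock: 9.55
position: [0.461, -0.0282, 0.3034]
ee_rot: [1.733, 2.62, 0.001]
force: [-1.9, -0.5, 5.3]
width: 0.127
```

Run:
```python
from h import *
s=arm.observe();print(s['clock'],s['position'],s['force'],s['ft_torque'],s['width'])
a=arm.get_image('side')[:,:,::-1]
cv2.imwrite('pics/side6.png',a)
a1=cv2.resize(a[205:250,290:350],(800,600),interpolation=2)
a2=cv2.resize(a[190:235,270:330],(800,600),interpolation=2)
cv2.imwrite('pics/m6.png',cv2.resize(a[185:275,270:390],(800,600),interpolation=2))
```

```text
9.55 [ 0.46103568 -0.02824737  0.30337235] [-1.85493428 -0.50904499  5.25384249] [-0.0313999   0.37180894 -0.03345517] 0.1267246941559342
```

View pics/m6.png

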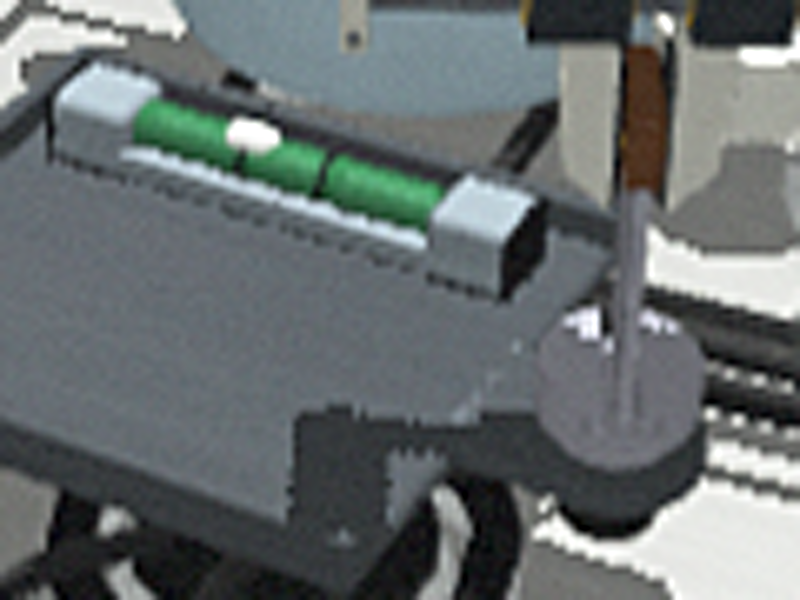

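Call:
move_arm --pt "0 0 0 0.1" --pt "0 0 0 0.2" --pt "0 0 0 0.3" --pt "0 0 0 0.4" --pt "0 0 0 0.45" --pt "0 0 0 0.45" --pt "0 0 0 0.45"

```text
clock: 10.48
position: [0.4614, -0.0282, 0.3036]
ee_rot: [2.273, 2.167, 0.002]
force: [0.9, -0.4, 6.9]
width: 0.126
```

Run:
```python
from h import *
s=arm.observe();print(s['clock'],s['position'],s['force'],s['ft_torque'],s['width'],s['ee_rot'])
a=arm.get_image('side')[:,:,::-1];b=arm.get_image('scene')[:,:,::-1]
cv2.imwrite('pics/side7.png',a);cv2.imwrite('pics/scene7.png',b)
cv2.imwrite('pics/m7.png',cv2.resize(a[185:275,270:390],(800,600),interpolation=2))
cv2.imwrite('pics/m7b.png',cv2.resize(b[225:315,300:420],(800,600),interpolation=2))
```

```text
10.475 [ 0.46144794 -0.02823432  0.30360462] [ 0.85864068 -0.40020796  6.85487678] [-0.0022137   0.04715765  0.03777085] 0.12608851430468349 [2.27331772e+00 2.16677092e+00 1.84147713e-03]
```

View pics/m7.png

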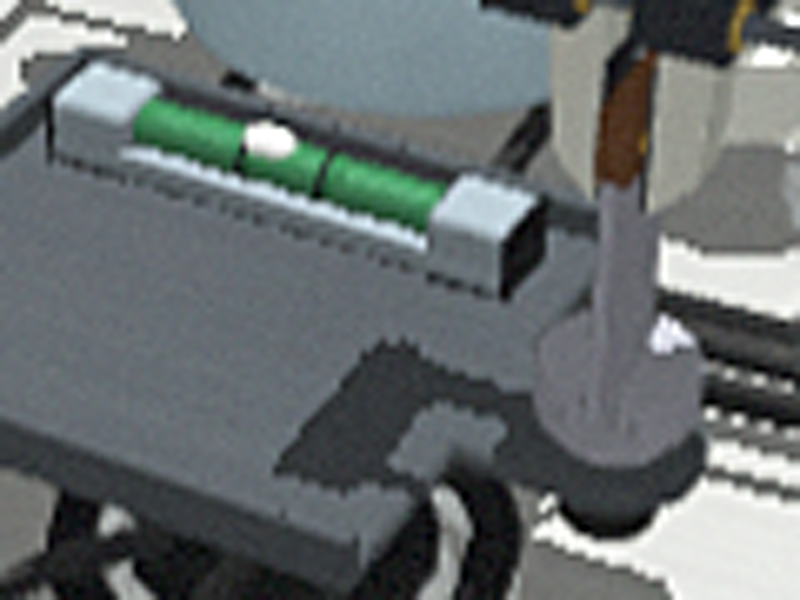

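View pics/m7b.png

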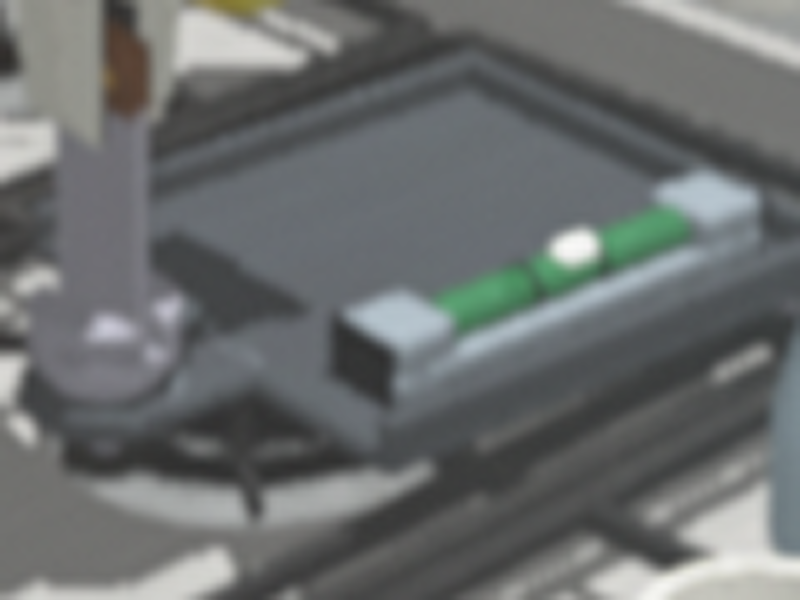

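Call:
move_arm --pt "0 0 0 0.1" --pt "0 0 0 0.2" --pt "0 0 0 0.3" --pt "0 0 0 0.3" --pt "0 0 0 0.3"

```text
clock: 11.2
position: [0.4616, -0.0283, 0.3037]
ee_rot: [2.572, 1.803, 0.003]
force: [0.0, -0.2, 7.9]
width: 0.125
```

Run:
```python
from h import *
s=arm.observe();print(s['clock'],s['position'],s['force'],s['ft_torque'],s['width'],s['ee_rot'])
a=arm.get_image('side')[:,:,::-1];b=arm.get_image('scene')[:,:,::-1]
cv2.imwrite('pics/side8.png',a);cv2.imwrite('pics/scene8.png',b);cv2.imwrite('pics/w8.png',arm.get_image('wrist')[:,:,::-1])
cv2.imwrite('pics/m8.png',np.hstack([cv2.resize(a[192:222,285:340],(800,436),interpolation=2)]))
cv2.imwrite('pics/m8b.png',cv2.resize(b[245:285,355:410],(800,582),interpolation=2))
```

```text
11.2 [ 0.46156693 -0.02826241  0.30369384] [ 5.87216292e-03 -2.13721345e-01  7.88357084e+00] [-0.10604439 -0.00571648 -0.02968378] 0.12503242471088602 [2.57165102e+00 1.80250080e+00 2.54806049e-03]
```

View pics/m8.png

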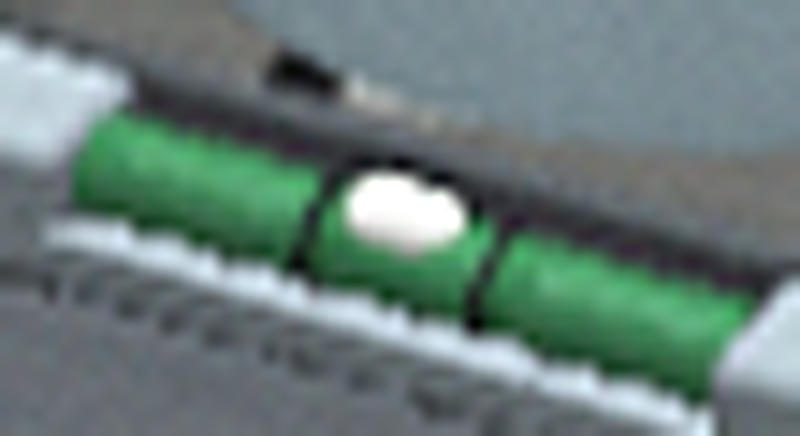

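View pics/m8b.png

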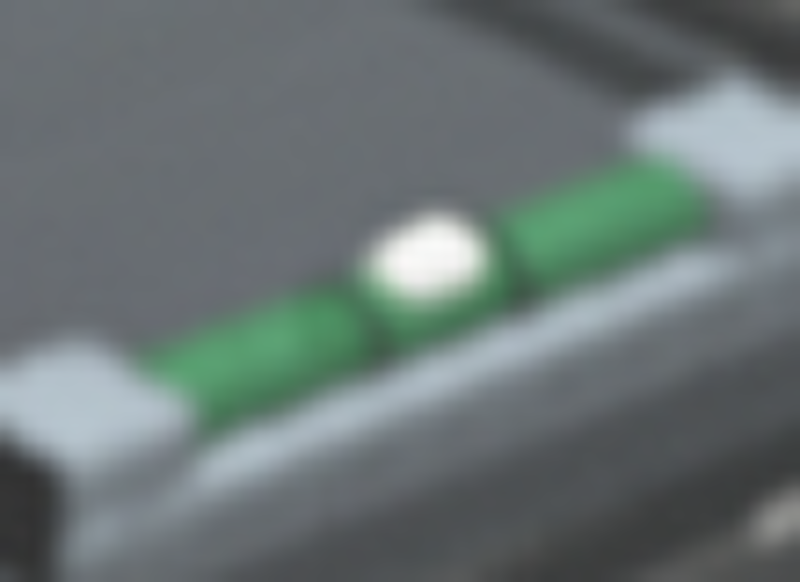

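View pics/w8.png

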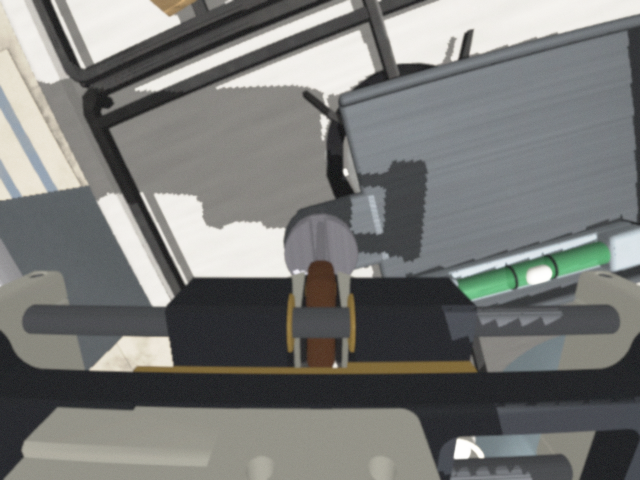

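Run:
```python
import cv2
a=cv2.imread("pics/w8.png")
cv2.imwrite("pics/w8c.png",cv2.resize(a[230:305,455:615],(800,375),interpolation=2))
```

```text
(no output)
```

View pics/w8c.png

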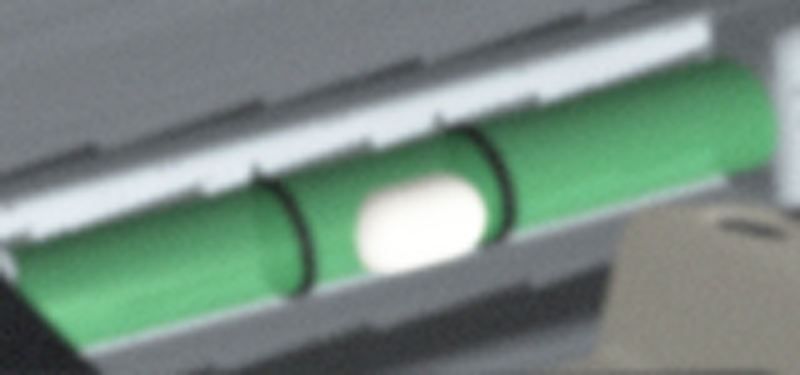

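Call:
move_arm --pt "0 0 0 0.05" --pt "0 0 0 0.09" --pt "0 0 0 0.09" --pt "0 0 0 0.09"

```text
clock: 11.85
position: [0.4616, -0.0283, 0.3037]
ee_rot: [2.65, 1.685, 0.003]
force: [0.1, 0.2, 7.7]
width: 0.134
```

Run:
```python
from h import *
s=arm.observe();print(s['clock'],s['position'],s['force'],s['ft_torque'],s['width'],s['ee_rot'])
w=arm.get_image('wrist')[:,:,::-1];a=arm.get_image('side')[:,:,::-1]
cv2.imwrite('pics/w9.png',w)
cv2.imwrite("pics/w9c.png",np.vstack([cv2.resize(w[220:305,455:615],(565,300),interpolation=2),cv2.resize(a[185:245,290:403],(565,300),interpolation=2)]))
```

```text
11.85 [ 0.46158857 -0.02830225  0.30371134] [0.06398215 0.18512838 7.74096841] [-0.09197121 -0.03527191  0.06375859] 0.13423052893177545 [2.65004604e+00 1.68518038e+00 2.62067790e-03]
```

View pics/w9c.png

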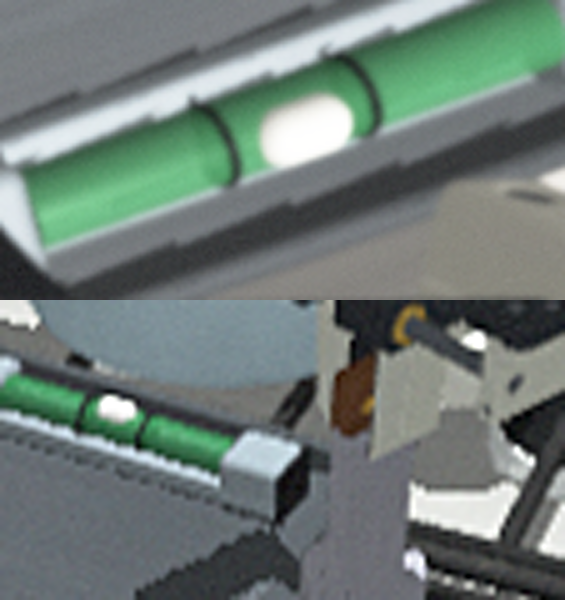

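```bash
python3 -c "
from cell import arm
print(arm.sign_off())"
```

```text
the job is handed in; nothing more can be done
None
```

The job is handed in at about 12 s of the 45 s allowed. The verdict isn't reported, so this rests on my own checks.

I lifted the narrow key straight up out of the block and fitted its blade into the foot's slot. I then pressed the head in and turned it clockwise in three stages, about 0.84 rad of wrist turn in all. Roughly 0.1 rad of that was play.

**Last checks:**
- **Bubble:** the wrist picture shows nearly equal gaps on both sides, about 23 and 21 px in the enlarged crop. That puts it within about 0.5 mm of centre, and the side view agrees.
- **Press:** the upward force reads about 7.7 N, roughly 9 N net of the offset. That suggests the head is in by 4 to 6 mm. The side view showed it pressed in before the turn.
- **Grip:** the key is still held, with the opening at about 12 mm. The gripper still points straight down.
- **Other things on the hob:** the scraper looked undisturbed in the pictures after the lift. I did not measure it or the bystanders again at the end, and I felt no unexpected contact.

**Disagreement:** by camera triangulation the hob surface lies about 4 mm below z = 0, not at 0. I used the measured height.

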